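# Set up the pipetting station round the tube racks

### The arm

A 6-joint arm with a two-finger parallel gripper is mounted at the origin on the work surface. World frame = base frame: x ahead of the robot, y to its left, z up, the work surface at z = 0. Lengths are in mm, angles in degrees, forces in N, time in s.
With the tool pointing down it reaches from about 325 to 900 mm from the base axis. Payload 6.1 kg.
Tool frame: the origin (TCP) lies midway between the tips of the shut fingers; the grasp point (between the pads) lies 19 mm behind it; z points along the fingers, y is the line along which they close (so a half turn about z gives the same grasp; the last joint's range is limited). The gripper opens to 85 mm and grips with 20 to 120 N. Pads are 22 mm wide; open, the fingers measure 114 mm over their backs; the gripper's body (76 mm by 85 mm) begins 54 mm behind the grasp point. The pads swing forward as they close: fully open they stand 13 mm farther back than shut.
Start: joints at [-7.225, 12.628, 87.462, -0, 79.91, -7.225], TCP at [624.993, -0.003, 231.3] pointing down, gripper open.
Joint ranges: [-170.65, 170.65], [-52.31, 119.04], [5.05, 147.46], [-71.25, 251.25], [11.57, 151.72], [-153.62, 153.62]. Speed limits (degrees/s): [147.25, 147.25, 172.46, 180, 180, 180].

### API

Orientations are given as a 3x3 rotation matrix whose columns are the frame's x, y, z axes.
In Python, from workcell import sense, read_camera, sign_off gives the robot as it stands.
- The arm moves only by the tool apply_moves, never from a script. Its argument "commands" is a list that holds one entry, the list of rows, each a list of 4 numbers: the shift along the tool's x, y, z in cm, then the turn about the tool's z in degrees. In form: [[[dx, dy, dz, yaw], ...]]. A call has exactly 10 rows; each row is the pose to reach, as a shift and turn from the pose commanded when the call began, along the tool's axes at that moment; what a row does not reach only later rows make up. A row lasts 1/12 s, in which the tool goes at most 41.7 mm and 7.16 degrees, less where a joint would pass 70% of its speed; a pose out of reach is approached as far as the arm can. A call with a gripper value outside its range is refused whole. "hand" is the finger opening in cm, from 0 to 8.54, set as the call begins (left out, the last holds). The fingers move at their own pace and stop on an object; the grip force is fixed at half the most. Time passes only in rows, so rows that repeat a pose let the fingers close, or fill a call up. It gives the time, the measured TCP pose, the force, the opening and the grip force at its end, in the units of the state.
- sense(): the state, without advancing time (a new reading comes with each control period).
- read_camera(name): name is "scene" or "side" or "wrist"; returns a dict with "img" (384x512x3 uint8, red, green, blue), "z_map" (384x512 float32, mm along the optical axis (not along the pixel's ray), 0 where there is no reading), "K" (3x3 intrinsics, pixels), "R" (3x3) and "t" (3): a world point X has camera coordinates R X + t; the wrist camera has in their place "hand_eye" (4x4, takes a point from camera to tool coordinates, whose origin is the TCP and whose axes are the flange's). Camera axes: x right, y down, z forward; pixel columns grow to the right and rows downward; lengths in mm; the calibration is good to about 2 mm. A picture is of the moment at which its call begins: read the wrist's pose just before it.
- sign_off(): hands the job in; it is judged then, once.
The state is a dict: "t": time; "q": joint angles; "joint_velocities": joint speeds; "joint_efforts": joint torques, N m; "eef_pos": TCP position; "tool_rot": TCP orientation; "contact_force": force on the tool from outside, world axes, zero at the start; "wrist_torque": the same for the moment, N m; "finger_gap": opening from 0.0 (shut) to 1.0 (fully open); "grasp_force": force on a finger pad.
Only numpy, scipy, OpenCV 4.12 (cv2) and the standard library are available. Lean on these libraries where they do the work, as an engineer would, in place of code of your own. Each camera call takes 0.05 s, during which the arm holds its last target. There are 200 camera calls.

### The job

Set up the bench for pipetting around the two tube racks: stand the green-lidded tip box midway between the two racks, in line with them, and put the open box of yellow tips squarely on top of it. Stand the amber bottle (red cap) behind the blue rack and the white bottle (blue cap) behind the black rack, each about 3 cm clear of its rack and centred on it; behind is the side away from the robot. Keep everything upright and leave the timer, the marker pen and the pipette alone.

Things in the scene. Friction and masses are not known exactly. Their poses are not given: they have to be found in the camera images.
- spare_box_mid (a point): tip box with a green lid and white lower half, a closed flat-topped box 84 mm long (x) by 52 mm wide (y), 50 mm high, about 0.12 kg; the point is its centre, 25 mm above its underside; x along its long side, z up
- open_box_mid (a point): open white tip box full of yellow pipette tips (tips fixed in it), 84 mm long (x) by 52 mm wide (y), 40 mm high over the tips, about 0.09 kg; the point is its centre, 20 mm above its flat underside; x along its long side, z up
- amber_bottle_mid (a point): amber-brown bottle with a red cap and a paper label, standing upright, round, 52 mm diameter up to 62 mm height, then tapering to the 36 mm wide cap, 100 mm high in all, about 0.16 kg; the point is on its axis half-way up, 50 mm above its underside; z up
- white_bottle_mid (a point): white bottle with a blue cap and a paper label, standing upright, round, 52 mm diameter up to 62 mm height, then tapering to the 36 mm wide cap, 100 mm high in all, about 0.16 kg; the point is on its axis half-way up, 50 mm above its underside; z up
- blue_rack: blue rack of white-capped tubes, fixed, 56 (x) by 70 (y) mm, 48 mm high; origin at the centre of its underside, at bench height. x points to its rear, away from the robot; y along the row. The racks are parallel, 260 mm between centres along y, on a flat bench pad under 2 mm thick; the row is turned up to 15 degrees and either rack may be on the left.
- black_rack: black rack of white-capped tubes, fixed, 56 (x) by 70 (y) mm, 48 mm high; origin at the centre of its underside, at bench height. x points to its rear, away from the robot; y along the row. The racks are parallel, 260 mm between centres along y, on a flat bench pad under 2 mm thick; the row is turned up to 15 degrees and either rack may be on the left.
- timer_mid (a point): white bench timer, 75 by 65 mm, 22 mm high, lying flat; bystander, to be left alone; the point is its centre
- marker_mid (a point): black marker pen with a red cap end, 110 mm long (y), 16 mm thick, lying flat; bystander, to be left alone; the point is its centre
- pipette_mid (a point): lying white electronic pipette with a blue finger rest, about 270 mm long (y), 38 mm high; bystander, to be left alone; the point is its centre, half-way along its thick white body
Things that resemble listed ones, but are neither listed nor needed, are in the scene too. Leave any purple look-alike of the part that bears amber_bottle_mid alone.

How it is judged (in metres and radians):
At the end, for the whole second after the job is handed in: Green-lidded box on the bench within 15 mm of midway between the racks; open box on its lid within 12 mm and 10 degrees; amber bottle behind the blue rack, white behind the black, 15 to 45 mm clear and within 15 mm of its centre line; all upright (5 degrees), released, at rest (angle between each of spare_box_mid, open_box_mid, amber_bottle_mid, white_bottle_mid's own z axis and vertical below 0.1 rad and linear speed of each of spare_box, open_box, amber_bottle, white_bottle below 0.01 m/s and angular speed of each of spare_box, open_box, amber_bottle, white_bottle below 0.1 rad/s and height (world z) of spare_box_mid between 0.019 and 0.031 m and horizontal distance between spare_box_mid and blue_rack below 0.145 m and horizontal distance between spare_box_mid and black_rack below 0.145 m and x of spare_box_mid in the frame of blue_rack between -0.015 and 0.015 m and height (world z) of open_box_mid between 0.064 and 0.076 m and horizontal distance between open_box_mid and spare_box_mid below 0.012 m and angle between the x axis of open_box_mid and the x axis of spare_box_mid, either way round below 0.175 rad and height (world z) of amber_bottle_mid between 0.044 and 0.056 m and x of amber_bottle_mid in the frame of blue_rack between 0.069 and 0.099 m and y of amber_bottle_mid in the frame of blue_rack between -0.015 and 0.015 m and height (world z) of white_bottle_mid between 0.044 and 0.056 m and x of white_bottle_mid in the frame of black_rack between 0.069 and 0.099 m and y of white_bottle_mid in the frame of black_rack between -0.015 and 0.015 m); the robot touches nothing.
It fails at once if the white timer is moved by more than 20 mm (distance of timer_mid from where it was at the start of the episode above 0.02 m).
It fails at once if the marker pen is moved by more than 20 mm (distance of marker_mid from where it was at the start of the episode above 0.02 m).
It fails at once if the pipette is moved by more than 20 mm (distance of pipette_mid from where it was at the start of the episode above 0.02 m).
It fails at once if a bottle is tipped by more than 35 degrees (angle between any of amber_bottle_mid, white_bottle_mid's own z axis and vertical above 0.61 rad).
It fails at once if a tip box is tipped by more than 35 degrees (angle between any of spare_box_mid, open_box_mid's own z axis and vertical above 0.61 rad).
It also fails if it takes over 128 s, if anything falls off the work surface, if the arm or the gripper's body presses on something with over 40 N, if the wrist force passes 120 N, or if a joint passes its speed limit or range.

## Working session

There is one attempt and no reset: what is moved stays moved. The work goes in short steps, Python scripts to look and compute and a tool call to move; the robot and the scene stay as the last step left them, time stands still between calls to the robot, and variables do not carry over. Pictures are saved under pics/ and viewed, at most 14 in all, crops included, and the job is handed in when it is done.

Besides the shell and the picture viewer there is one more tool, called after "Request:" as name([rows], argument=value, ...), one row to a line, values as JSON. apply_moves: Moves the arm, as the interface text tells. Its arguments: {"type":"object","properties":{"commands":{"type":"array","items":{"type":"array","items":{"type":"array","items":{"type":"number"}}}},"hand":{"type":"number"}},"required":["commands"]}

```bash
ls; mkdir -p pics
cat > h.py <<'E'
import numpy as np,cv2
from workcell import sense,read_camera,sign_off
def cloud(name):
    s=sense(); c=read_camera(name); z=c['z_map'].astype(float); K=c['K']
    v,u=np.mgrid[:z.shape[0],:z.shape[1]]
    P=np.stack([(u-K[0,2])/K[0,0]*z,(v-K[1,2])/K[1,1]*z,z],-1)
    if 'R' in c: W=(P-c['t'])@np.array(c['R'])
    else:
        H=np.array(c['hand_eye']); T=P@H[:3,:3].T+H[:3,3]
        W=T@np.array(s['tool_rot']).T+np.array(s['eef_pos'])
    W[z==0]=np.nan
    return c['img'],W
def save(n,img): cv2.imwrite('pics/'+n,img[...,::-1])
E
python3 - <<'E'
from h import *
s=sense();print(s)
for n in('scene','side','wrist'):
    i,W=cloud(n); save(n+'0.png',i); np.savez(n+'0.npz',i=i,W=W)
E
```

```text
pics
{'t': 0.0, 'q': array([-7.22588387e+00,  1.26767899e+01,  8.75262838e+01,  1.45663239e-03,
        7.99090355e+01, -7.22683482e+00]), 'joint_velocities': array([ 0.01321834,  0.05662543, -0.01072909, -0.09370761,  0.00898263,
       -0.00360858]), 'joint_efforts': array([-5.06932320e-04, -4.96913910e+01, -3.89390445e+01, -4.46828235e-04,
        1.12446505e-02,  2.49123751e-06]), 'eef_pos': array([6.24397373e+02, 7.13374719e-02, 2.30177700e+02]), 'tool_rot': array([[-1.18558862e-05,  9.99998122e-01, -1.93798484e-03],
       [ 9.99999963e-01,  1.23809946e-05,  2.70944081e-04],
       [ 2.70967566e-04, -1.93798155e-03, -9.99998085e-01]]), 'contact_force': array([-0.62070349, -0.18227249,  0.06251178]), 'wrist_torque': array([ 0.01803576, -0.03507154, -0.01172651]), 'grasp_force': 0.0, 'finger_gap': 0.9965974742770984}
```

View pics/scene0.png

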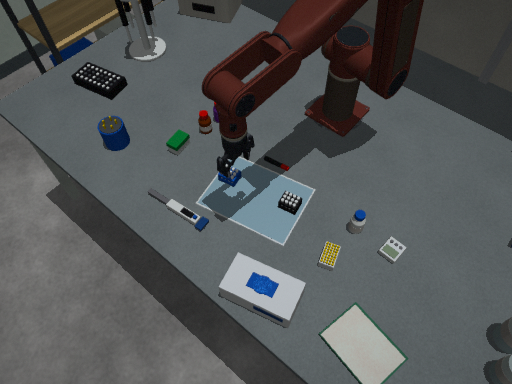

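View pics/side0.png

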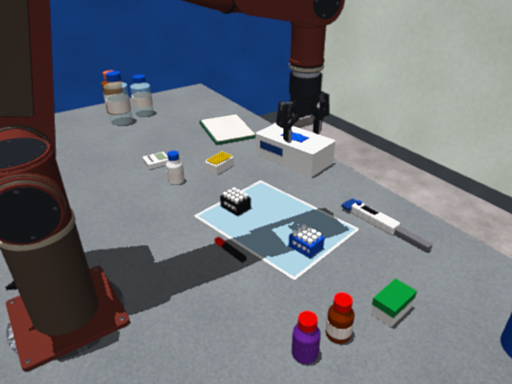

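Scene view: blue rack at (230,176), black rack at (290,202), green box (178,142), amber (205,122) with a purple look-alike beside it (218,113), white bottle (358,221), open box (330,255), timer (392,250), marker (277,163), pipette (182,210). The side view agrees: amber (341,317), purple (306,337), green (394,300), open box (219,162), white (175,168).

```bash
cat >> h.py <<'E'
def seg(i,W,name):
    h=cv2.cvtColor(i,cv2.COLOR_RGB2HSV).astype(int); H,S,V=h[...,0],h[...,1],h[...,2]
    return {'red':((H<6)|(H>174))&(S>180)&(V>90),'green':(abs(H-65)<15)&(S>150),'yellow':(abs(H-25)<6)&(S>140)&(V>120),
    'blue':(abs(H-113)<12)&(S>150)&(V>60),'black':V<45,'white':(S<50)&(V>150),'amber':(H<15)&(S>120)&(V<140)}[name]
def blobs(i,W,name,zlo,zhi,amin=15):
    m=seg(i,W,name)&(W[...,2]>zlo)&(W[...,2]<zhi)&(np.hypot(W[...,0],W[...,1])<1000)&(W[...,0]>150)
    n,l,st,c=cv2.connectedComponentsWithStats(m.astype(np.uint8))
    out=[]
    for k in range(1,n):
        if st[k,4]<amin: continue
        p=W[l==k]; (cx,cy),(w,hh),a=cv2.minAreaRect(p[:,:2].astype(np.float32))
        out.append((k,p)); print(name,c[k].round(),st[k,4],'med',np.median(p,0).round(),'rect',round(cx),round(cy),round(w),round(hh),round(a),'z',np.percentile(p[:,2],[2,98]).round())
    return out
E
python3 - <<'E'
from h import *
for n in('scene','side','wrist'):
    d=np.load(n+'0.npz');i,W=d['i'],d['W']; print('##',n)
    for c,a,b in(('red',5,130),('green',20,80),('yellow',15,80),('blue',5,130),('black',10,70),('white',10,70)): blobs(i,W,c,a,b)
E
```

```text
## scene
red [203. 113.] 43 med [ 439. -364.  102.] rect 439 -364 32 28 84 z [ 97. 107.]
green [177. 140.] 269 med [ 578. -379.   52.] rect 572 -385 91 58 9 z [36. 58.]
yellow [331. 247.] 31 med [562. 360.  41.] rect 566 363 38 22 11 z [34. 46.]
yellow [324. 255.] 35 med [604. 360.  42.] rect 600 359 53 15 20 z [36. 47.]
yellow [332. 256.] 76 med [592. 381.  42.] rect 583 379 73 25 17 z [32. 46.]
blue [115. 138.] 406 med [ 742. -561.   66.] rect 724 -592 99 98 68 z [  8. 106.]
blue [229. 179.] 135 med [579. -98.  32.] rect 560 -117 56 73 14 z [ 6. 44.]
blue [360. 215.] 92 med [431. 376. 101.] rect 428 373 35 33 62 z [ 87. 107.]
blue [201. 223.] 93 med [776. -54.  22.] rect 777 -52 48 28 9 z [16. 29.]
blue [262. 285.] 451 med [831. 279.  89.] rect 831 279 58 89 15 z [84. 94.]
black [117.  86.] 207 med [ 524. -827.   37.] rect 528 -826 120 43 28 z [11. 54.]
black [205. 124.] 25 med [ 452. -347.   54.] rect 452 -348 24 46 52 z [48. 62.]
black [272. 161.] 76 med [395. -37.  18.] rect 393 -37 20 75 8 z [10. 22.]
black [290. 206.] 146 med [527. 154.  33.] rect 520 150 44 85 44 z [11. 45.]

[... 3747 characters left out ...]
] 602 med [776. -90.  28.] rect 783 -113 33 92 6 z [26. 29.]
white [187. 258.] 71 med [ 540. -113.   48.] rect 539 -116 17 11 71 z [39. 50.]
white [200. 257.] 44 med [ 556. -111.   48.] rect 557 -114 11 11 85 z [40. 50.]
white [217. 264.] 67 med [ 577. -122.   48.] rect 576 -126 19 10 86 z [38. 49.]
white [203. 266.] 70 med [ 560. -125.   48.] rect 559 -127 17 11 78 z [39. 49.]
white [190. 268.] 66 med [ 543. -128.   48.] rect 543 -131 15 11 82 z [43. 50.]
white [220. 274.] 62 med [ 580. -137.   48.] rect 580 -140 20 10 87 z [47. 49.]
white [207. 276.] 61 med [ 563. -140.   48.] rect 563 -140 12 11 63 z [47. 50.]
white [193. 279.] 58 med [ 546. -143.   48.] rect 546 -143 11 11 61 z [47. 50.]
```

View pics/wrist0.png

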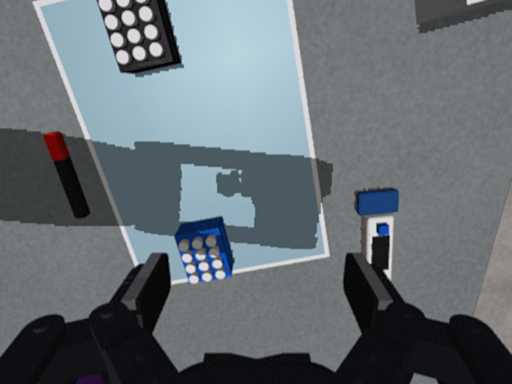

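Wrist view: blue rack's caps around (205,265), black rack's around (133,36), the marker on the left (65,170) and the pipette on the right (380,220); the fingers frame the bottom.
All three views agree to about 2 mm. The racks are 260.4 mm apart (blue (558,-118), black (505.5,137)), and the row is turned 11.6°. First move: over the green box at (572,-385).

Request:
apply_moves([
  [[-2,-0.3,0.4,5],[-6,-0.8,1.2,12],[-10,-1.4,2,19],[-14,-2,3,26],[-18,-2.5,4,33],[-22,-3,5,40],[-26,-3.6,6,47],[-30,-4.2,7,54],[-34.5,-4.8,7.5,61],[-38.5,-5.3,8,68]],
], hand=8.5)

```text
t: 0.98
eef_pos: [571.3, -383.6, 150.4]
tool_rot: [[0.929, 0.369, -0.001], [0.369, -0.929, 0.001], [-0.001, -0.002, -1.0]]
contact_force: [1.4, 0.0, 0.6]
finger_gap: 0.994
grasp_force: 0.0
```

```bash
cat >> h.py <<'E'
def go(x,y,z,psi=None,tool='y'):
    """delta in tool axes (cm) to TCP x,y,z with tool y axis at world angle psi (deg)"""
    s=sense();R=np.array(s['tool_rot']);p=np.array(s['eef_pos'])
    d=R.T@(np.array([x,y,z])-p)/10; a=np.degrees(np.arctan2(R[1,1],R[0,1]))
    yaw=0 if psi is None else -((psi-a+90)%180-90)
    print('t',round(s['t'],2),'at',p.round(1),'psi',round(a,1),'grip',round(s['finger_gap']*85.4,1),round(s['grasp_force']),'F',np.round(s['contact_force'],1),'q6',round(s['q'][5]),'DELTA',d.round(2),'yaw',round(yaw,1))
E
python3 - <<'E'
from h import *
i,W=cloud('wrist'); blobs(i,W,'green',40,60); blobs(i,W,'red',80,130)
go(572,-385,130,-81)
E
```

```text
green [259. 185.] 5866 med [ 579. -383.   50.] rect 575 -384 84 51 9 z [48. 51.]
red [178. 337.] 1515 med [ 450. -365.   99.] rect 443 -368 37 27 45 z [ 83. 101.]
t 1.03 at [ 568.7 -391.6  149.4] psi -69.1 grip 85.0 0 F [-5.  -1.7  0.7] q6 28 DELTA [ 0.55 -0.51  1.94] yaw 11.9
```

Request:
apply_moves([
  [[0,0,0.5,6],[0,0,2,13],[0,0,4,13],[0,0,6,13],[0,0,8,13],[0,0,10,13],[0,0,12,13],[0,0,13,13],[0,0,13.8,13],[0,0,13.8,13]],
])

```text
t: 1.87
eef_pos: [571.3, -381.1, 11.6]
tool_rot: [[0.988, 0.157, -0.003], [0.157, -0.988, 0.002], [-0.002, -0.002, -1.0]]
contact_force: [0.2, -0.1, -0.5]
finger_gap: 0.995
grasp_force: 0.0
```

Request:
apply_moves([
  [[0,0,0,0],[0,0,0,0],[0,0,0,0],[0,0,0,0],[0,0,0,0],[0,0,0,0],[0,0,0,0],[0,0,0,0],[0,0,0,0],[0,0,0,0]],
], hand=4)

```text
t: 2.7
eef_pos: [573.5, -383.1, 15.7]
tool_rot: [[0.988, 0.156, 0.003], [0.156, -0.988, -0.002], [0.002, 0.002, -1.0]]
contact_force: [-0.7, -0.8, 6.9]
finger_gap: 0.596
grasp_force: 64.1
```

Request:
apply_moves([
  [[0,0,-0.5,0],[0,0,-1.5,0],[0,0,-3,0],[0,0,-5,0],[0,0,-7,0],[0,0,-9,0],[0,0,-10,0],[0,0,-10.5,0],[0,0,-10.5,0],[0,0,-10.5,0]],
])

```text
t: 3.53
eef_pos: [572.0, -381.8, 118.1]
tool_rot: [[0.988, 0.156, -0.001], [0.156, -0.988, 0.001], [-0.001, -0.001, -1.0]]
contact_force: [0.6, 0.0, -1.0]
finger_gap: 0.6
grasp_force: 63.5
```

Request:
apply_moves([
  [[0,-1,0,0],[0.2,-4,0,0],[0.4,-8,0,-0.5],[0.7,-12,0,-1],[1,-16,0,-1.5],[1.2,-20,0,-2],[1.4,-24,0,-2.6],[1.6,-28,0,-2.6],[1.8,-32,0,-2.6],[2,-35,0,-2.6]],
])

```text
t: 4.37
eef_pos: [534.9, -29.5, 117.0]
tool_rot: [[0.979, 0.202, -0.003], [0.202, -0.979, 0.002], [-0.003, -0.002, -1.0]]
contact_force: [0.7, -0.1, -1.3]
finger_gap: 0.598
grasp_force: 63.5
```

Request:
apply_moves([
  [[0.1,-2.4,0,0],[0.2,-3.8,0,0],[0.2,-4.6,0,0],[0.2,-4.6,0,0],[0.2,-4.6,0,0],[0.2,-4.6,0,0],[0.2,-4.6,0,0],[0.2,-4.6,0,0],[0.2,-4.6,0,0],[0.2,-4.6,0,0]],
])

```text
t: 5.2
eef_pos: [530.1, 11.6, 118.6]
tool_rot: [[0.98, 0.2, -0.0], [0.2, -0.98, -0.0], [-0.0, 0.0, -1.0]]
contact_force: [-0.3, -0.1, -1.4]
finger_gap: 0.6
grasp_force: 63.5
```

Run:
```python
from h import *
go(532,9.5,20,-78.4)
i,W=cloud('wrist'); blobs(i,W,'green',90,180); save('w1.png',i)
i,W=cloud('side'); blobs(i,W,'green',90,180)
```

```text
t 5.2 at [530.1  11.6 118.6] psi -78.5 grip 51.2 64 F [-0.3 -0.1 -1.4] q6 71 DELTA [0.14 0.25 9.86] yaw -0.1
green [257. 269.] 20399 med [545.  14. 153.] rect 535 12 78 53 11 z [139. 154.]
green [263. 182.] 344 med [508.   4. 153.] rect 522 10 71 55 14 z [137. 156.]
```

Request:
apply_moves([
  [[0.1,0.2,0.5,0],[0.1,0.2,2,0],[0.1,0.2,4,0],[0.1,0.2,6,0],[0.1,0.2,7.5,0],[0.1,0.2,8.7,0],[0.1,0.2,9.5,0],[0.1,0.2,9.9,0],[0.1,0.2,10.1,0],[0.1,0.2,10.2,0]],
])

```text
t: 6.13
eef_pos: [531.9, 10.4, 17.0]
tool_rot: [[0.98, 0.201, 0.001], [0.201, -0.98, -0.0], [0.001, 0.0, -1.0]]
contact_force: [-0.1, -0.7, -1.3]
finger_gap: 0.603
grasp_force: 63.5
```

Request:
apply_moves([
  [[0,0,0,0],[0,0,0,0],[0,0,0,0],[0,0,0,0],[0,0,0,0],[0,0,0,0],[0,0,0,0],[0,0,0,0],[0,0,0,0],[0,0,0,0]],
], hand=8.5)

```text
t: 6.97
eef_pos: [531.4, 10.4, 16.6]
tool_rot: [[0.98, 0.201, -0.0], [0.201, -0.98, 0.0], [-0.0, -0.0, -1.0]]
contact_force: [0.1, 0.4, -0.5]
finger_gap: 0.994
grasp_force: 0.0
```

Request:
apply_moves([
  [[0,0,-0.5,0],[0,0,-1.5,0],[0,0,-4,0],[0,0,-7,0],[0,0,-10,0],[0,0,-13,0],[0,0,-14.5,0],[0,0,-15,0],[0,0,-15,0],[0,0,-15,0]],
])

```text
t: 7.8
eef_pos: [531.0, 10.5, 166.2]
tool_rot: [[0.98, 0.201, -0.001], [0.201, -0.98, 0.0], [-0.001, -0.0, -1.0]]
contact_force: [-0.4, 0.0, -0.3]
finger_gap: 0.991
grasp_force: 0.0
```

Run:
```python
from h import *
go(593,369,170,-72)
for n in('wrist','side','scene'):
  i,W=cloud(n); print(n);blobs(i,W,'green',40,60); blobs(i,W,'yellow',30,60)
```

```text
t 7.8 at [531.   10.5 166.2] psi -78.4 grip 84.7 0 F [-0.4  0.  -0.3] q6 71 DELTA [ 13.28 -33.87  -0.38] yaw -6.4
wrist
green [257. 181.] 5236 med [538.  11.  50.] rect 533 10 84 51 12 z [48. 51.]
side
green [269. 213.] 415 med [526.   2.  50.] rect 530 7 83 52 11 z [41. 53.]
yellow [219. 158.] 157 med [584. 369.  40.] rect 584 372 77 51 16 z [36. 44.]
scene
green [258. 185.] 279 med [537.  11.  52.] rect 531 10 90 52 12 z [42. 58.]
yellow [331. 247.] 31 med [563. 360.  42.] rect 567 363 37 23 13 z [36. 46.]
yellow [324. 255.] 35 med [604. 360.  42.] rect 601 359 54 15 18 z [36. 46.]
yellow [332. 256.] 74 med [591. 381.  41.] rect 583 379 75 25 17 z [34. 48.]
```

Request:
apply_moves([
  [[0.3,-1,0,0],[1.4,-3.8,0,0],[2.8,-7.6,0,-1],[4.2,-11.4,0,-2],[5.6,-15.2,0,-3],[7,-19,0,-4],[8.4,-22.8,0.5,-5.4],[9.8,-26.6,1,-5.4],[11.2,-30.4,1.5,-5.4],[12.3,-33.2,2,-5.4]],
])

```text
t: 8.78
eef_pos: [583.9, 364.4, 145.1]
tool_rot: [[0.956, 0.294, -0.002], [0.294, -0.956, 0.0], [-0.001, -0.001, -1.0]]
contact_force: [-0.7, -0.4, 0.4]
finger_gap: 0.997
grasp_force: 0.0
```

Request:
apply_moves([
  [[0.3,-0.8,0.5,0],[0.3,-0.8,1,0],[0.3,-0.8,1.5,0],[0.3,-0.8,2,0],[0.3,-0.8,2,0],[0.3,-0.8,2,0],[0.3,-0.8,2,0],[0.3,-0.8,2,0],[0.3,-0.8,2,0],[0.3,-0.8,2,0]],
])

```text
t: 9.62
eef_pos: [586.0, 368.7, 127.2]
tool_rot: [[0.956, 0.292, 0.001], [0.292, -0.956, 0.0], [0.001, -0.0, -1.0]]
contact_force: [0.8, 0.0, -0.1]
finger_gap: 0.995
grasp_force: 0.0
```

Run:
```python
from h import *
i,W=cloud('wrist')
m=(W[...,2]>25)&(W[...,2]<60)&(np.hypot(W[...,0]-586,W[...,1]-369)<65)
m=cv2.morphologyEx(m.astype(np.uint8),cv2.MORPH_OPEN,np.ones((5,5)))>0
r=cv2.minAreaRect(W[m][:,:2].astype(np.float32));print(r); save('w2.png',i)
y=blobs(i,W,'yellow',30,60,200)
go(r[0][0],r[0][1],10,-73)
```

```text
((586.90576171875, 371.18951416015625), (84.46739959716797, 52.198829650878906), 17.733867645263672)
t 9.67 at [585.9 368.9 127.1] psi -73.0 grip 84.8 0 F [ 0.5 -0.5 -0.3] q6 99 DELTA [ 0.15 -0.19 11.71] yaw -0.0
```

View pics/w2.png

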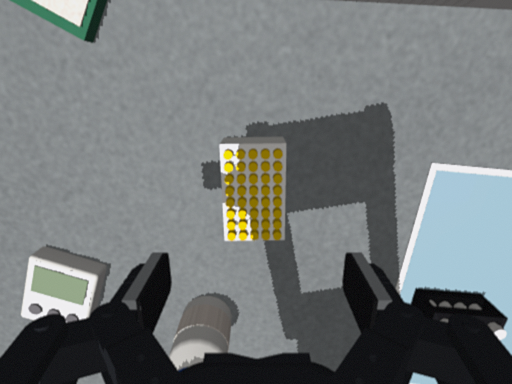

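The box is centred at (253,190), between the fingers and clear of the white bottle (205,330) and the timer (65,285).

Request:
apply_moves([
  [[0.1,-0.2,0.5,-0.7],[0.1,-0.2,2,-0.7],[0.1,-0.2,4,-0.7],[0.1,-0.2,6,-0.7],[0.1,-0.2,8,-0.7],[0.1,-0.2,9.5,-0.7],[0.1,-0.2,10.7,-0.7],[0.1,-0.2,11.4,-0.7],[0.1,-0.2,11.8,-0.7],[0.1,-0.2,11.8,-0.7]],
])

```text
t: 10.5
eef_pos: [585.8, 371.0, 7.8]
tool_rot: [[0.953, 0.304, -0.001], [0.304, -0.953, -0.0], [-0.001, 0.0, -1.0]]
contact_force: [-0.2, 0.3, 0.2]
finger_gap: 0.994
grasp_force: 0.0
```

Request:
apply_moves([
  [[0,0,0,0],[0,0,0,0],[0,0,0,0],[0,0,0,0],[0,0,0,0],[0,0,0,0],[0,0,0,0],[0,0,0,0],[0,0,0,0],[0,0,0,0]],
], hand=4)

```text
t: 11.33
eef_pos: [587.2, 371.7, 10.3]
tool_rot: [[0.953, 0.304, 0.002], [0.304, -0.953, 0.001], [0.003, -0.0, -1.0]]
contact_force: [-0.0, 0.8, 6.3]
finger_gap: 0.596
grasp_force: 64.3
```

Request:
apply_moves([
  [[0,0,-0.5,0],[0,0,-1.5,0],[0,0,-4,0],[0,0,-7,0],[0,0,-10,0],[0,0,-12,0],[0,0,-13,0],[0,0,-13.5,0],[0,0,-13.5,0],[0,0,-13.5,0]],
])

```text
t: 12.17
eef_pos: [585.2, 370.7, 142.1]
tool_rot: [[0.953, 0.304, -0.002], [0.304, -0.953, -0.001], [-0.002, 0.0, -1.0]]
contact_force: [-0.2, 0.0, -0.9]
finger_gap: 0.6
grasp_force: 63.8
```

Run:
```python
from h import *
go(532,9.5,140,-78.4)
```

```text
t 12.17 at [585.2 370.7 142.1] psi -72.3 grip 51.2 64 F [-0.2  0.  -0.9] q6 98 DELTA [-16.05  32.79   0.26] yaw 6.1
```

Request:
apply_moves([
  [[-0.5,1,0,0],[-1.9,3.8,0,0],[-3.7,7.5,0,1],[-5.5,11.2,0,2],[-7.3,14.9,0,3],[-9.1,18.6,0,4],[-10.9,22.3,0,5],[-12.7,26,0,6.1],[-14.3,29.2,0,6.1],[-15.4,31.5,0,6.1]],
])

```text
t: 13.0
eef_pos: [532.7, 20.9, 141.8]
tool_rot: [[0.98, 0.199, -0.003], [0.199, -0.98, -0.001], [-0.004, -0.0, -1.0]]
contact_force: [1.0, 0.2, -1.4]
finger_gap: 0.599
grasp_force: 63.8
```

Request:
apply_moves([
  [[-0.5,1,0,0],[-0.8,1.2,0,0],[-0.8,1.2,0,0],[-0.8,1.2,0,0],[-0.8,1.2,0,0],[-0.8,1.2,0,0],[-0.8,1.2,0,0],[-0.8,1.2,0,0],[-0.8,1.2,0,0],[-0.8,1.2,0,0]],
])

```text
t: 13.83
eef_pos: [529.8, 11.1, 143.7]
tool_rot: [[0.979, 0.202, 0.0], [0.202, -0.979, -0.0], [0.0, 0.0, -1.0]]
contact_force: [0.1, -0.9, -1.1]
finger_gap: 0.6
grasp_force: 63.8
```

Run:
```python
from h import *
go(532,9.5,62,-78.4)
i,W=cloud('wrist'); save('w3.png',i)
m=(W[...,2]>155)&(W[...,2]<185)&(np.hypot(W[...,0]-532,W[...,1]-9.5)<65); p=W[m]
q=p[:,:2]@np.array([[.98,-.2],[.2,.98]]); print('wrist long/short pct',np.percentile(q,[0.5,99.5],0).round(),'tgt',np.array([532,9.5])@np.array([[.98,-.2],[.2,.98]]))
i,W=cloud('side'); blobs(i,W,'yellow',100,200); save('s3.png',i)
```

```text
t 13.83 at [529.8  11.1 143.7] psi -78.4 grip 51.2 64 F [ 0.1 -0.9 -1.1] q6 71 DELTA [0.18 0.2  8.17] yaw 0.0
wrist long/short pct [[ 482. -133.]
 [ 564.  -58.]] tgt [523.26 -97.09]
yellow [264. 173.] 198 med [514.   9. 173.] rect 524 8 70 45 11 z [169. 175.]
```

Request:
apply_moves([
  [[0.1,0.2,0.5,0],[0.1,0.2,1.5,0],[0.1,0.2,3,0],[0.1,0.2,4.5,0],[0.1,0.2,5.8,0],[0.1,0.2,6.8,0],[0.1,0.2,7.4,0],[0.1,0.2,7.8,0],[0.1,0.2,8,0],[0.1,0.2,8.1,0]],
])

```text
t: 14.77
eef_pos: [531.3, 9.1, 62.7]
tool_rot: [[0.98, 0.201, 0.0], [0.201, -0.98, -0.0], [0.0, 0.0, -1.0]]
contact_force: [-0.1, -0.1, -0.9]
finger_gap: 0.6
grasp_force: 63.8
```

Request:
apply_moves([
  [[0,0,0.1,0],[0,0,0.1,0],[0,0,0.1,0],[0,0,0.1,0],[0,0,0.1,0],[0,0,0.1,0],[0,0,0.1,0],[0,0,0.1,0],[0,0,0.1,0],[0,0,0.1,0]],
])

```text
t: 15.6
eef_pos: [531.1, 9.1, 61.6]
tool_rot: [[0.98, 0.201, -0.0], [0.201, -0.98, -0.0], [-0.0, -0.0, -1.0]]
contact_force: [-0.1, -0.6, -0.7]
finger_gap: 0.596
grasp_force: 63.8
```

Request:
apply_moves([
  [[0,0,0.1,0],[0,0,0.1,0],[0,0,0.1,0],[0,0,0.1,0],[0,0,0.1,0],[0,0,0.1,0],[0,0,0.1,0],[0,0,0.1,0],[0,0,0.1,0],[0,0,0.1,0]],
], hand=8.5)

```text
t: 16.43
eef_pos: [531.1, 9.1, 60.7]
tool_rot: [[0.98, 0.201, -0.0], [0.201, -0.98, 0.0], [-0.0, -0.0, -1.0]]
contact_force: [1.0, -0.3, -0.7]
finger_gap: 0.994
grasp_force: 0.0
```

Request:
apply_moves([
  [[0,0,-0.5,0],[0,0,-1.5,0],[0,0,-4,0],[0,0,-7,0],[0,0,-9,0],[0,0,-10.5,0],[0,0,-11,0],[0,0,-11,0],[0,0,-11,0],[0,0,-11,0]],
])

```text
t: 17.27
eef_pos: [530.2, 9.2, 169.4]
tool_rot: [[0.98, 0.201, -0.002], [0.201, -0.98, 0.0], [-0.002, -0.001, -1.0]]
contact_force: [-0.3, -0.5, 0.1]
finger_gap: 0.998
grasp_force: 0.0
```

Run:
```python
from h import *
go(427,372,170,-78.4)
i,W=cloud('wrist')
m=(W[...,2]>65)&(W[...,2]<110)&(np.hypot(W[...,0]-532,W[...,1]-9.5)<65)
m=cv2.morphologyEx(m.astype(np.uint8),cv2.MORPH_OPEN,np.ones((5,5)))>0
print(cv2.minAreaRect(W[m][:,:2].astype(np.float32)),np.median(W[m][:,2])); save('w4.png',i)
i,W=cloud('side'); blobs(i,W,'yellow',60,120); blobs(i,W,'blue',80,130);save('s4.png',i)
```

```text
t 17.27 at [530.2   9.2 169.4] psi -78.4 grip 85.2 0 F [-0.3 -0.5  0.1] q6 71 DELTA [-2.810e+00 -3.761e+01 -3.000e-02] yaw -0.0
((531.1566772460938, 8.541805267333984), (84.440185546875, 52.16266632080078), 11.647506713867188) 85.65288313200641
yellow [268. 200.] 275 med [527.   4.  89.] rect 529 6 77 46 11 z [84. 92.]
blue [296. 136.] 107 med [833. 268.  88.] rect 829 277 46 84 9 z [85. 90.]
blue [173. 155.] 87 med [424. 365.  99.] rect 426 373 36 31 65 z [ 85. 104.]
```

View pics/s4.png

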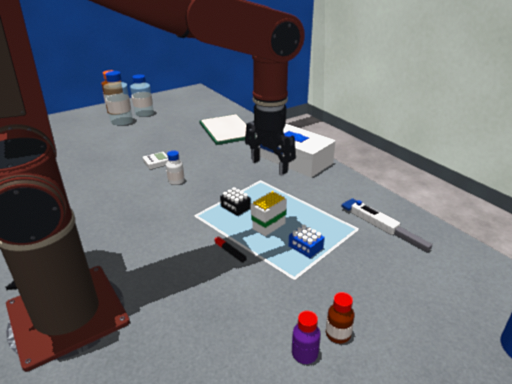

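The stack stands square on the pad at (269,212), between the racks. Next is the white bottle at (175,168).

Request:
apply_moves([
  [[-0.1,-1,0,0],[-0.3,-3.8,0,0],[-0.6,-7.8,0,0],[-0.9,-11.8,0,0],[-1.2,-15.8,0,0],[-1.5,-19.8,0,0],[-1.8,-23.8,0,0],[-2.1,-27.8,0,0],[-2.4,-31.8,0,0],[-2.7,-35.2,0,0]],
])

```text
t: 18.2
eef_pos: [431.8, 351.2, 170.1]
tool_rot: [[0.979, 0.202, -0.001], [0.202, -0.979, 0.0], [-0.001, -0.0, -1.0]]
contact_force: [1.1, 0.3, -0.2]
finger_gap: 0.996
grasp_force: 0.0
```

Request:
apply_moves([
  [[-0.1,-1.6,0,0],[-0.1,-2.4,0,0],[-0.1,-2.4,0,0],[-0.1,-2.4,0,0],[-0.1,-2.4,0,0],[-0.1,-2.4,0,0],[-0.1,-2.4,0,0],[-0.1,-2.4,0,0],[-0.1,-2.4,0,0],[-0.1,-2.4,0,0]],
])

```text
t: 19.03
eef_pos: [428.3, 371.4, 170.7]
tool_rot: [[0.98, 0.2, 0.0], [0.2, -0.98, 0.0], [0.0, -0.0, -1.0]]
contact_force: [-0.4, 0.9, 0.2]
finger_gap: 0.994
grasp_force: 0.0
```

Run:
```python
from h import *
go(427,372,32,-78.4)
i,W=cloud('wrist'); blobs(i,W,'blue',95,106,100);save('w5.png',i)
```

```text
t 19.03 at [428.3 371.4 170.7] psi -78.4 grip 84.9 0 F [-0.4  0.9  0.2] q6 111 DELTA [-0.12 -0.08 13.87] yaw -0.0
blue [250. 202.] 1630 med [431. 376. 100.] rect 430 376 34 34 22 z [ 97. 101.]
```

Request:
apply_moves([
  [[0.2,-0.3,0.3,0],[0.2,-0.3,1.5,0],[0.2,-0.3,3.5,0],[0.2,-0.3,6,0],[0.2,-0.3,8.5,0],[0.2,-0.3,11,0],[0.2,-0.3,12.5,0],[0.2,-0.3,13.3,0],[0.2,-0.3,13.7,0],[0.2,-0.3,13.7,0]],
])

```text
t: 19.92
eef_pos: [428.9, 374.9, 32.6]
tool_rot: [[0.98, 0.201, -0.001], [0.201, -0.98, -0.001], [-0.002, 0.001, -1.0]]
contact_force: [0.8, -0.7, 0.8]
finger_gap: 0.994
grasp_force: 0.0
```

Request:
apply_moves([
  [[0,0,0,0],[0,0,0,0],[0,0,0,0],[0,0,0,0],[0,0,0,0],[0,0,0,0],[0,0,0,0],[0,0,0,0],[0,0,0,0],[0,0,0,0]],
], hand=4)

```text
t: 20.75
eef_pos: [430.8, 376.0, 35.6]
tool_rot: [[0.98, 0.201, 0.003], [0.201, -0.98, 0.002], [0.003, -0.001, -1.0]]
contact_force: [-0.4, 0.8, 6.7]
finger_gap: 0.586
grasp_force: 62.9
```

Request:
apply_moves([
  [[0,0,-0.3,0],[0,0,-1,0],[0,0,-2,0],[0,0,-4,0],[0,0,-6,0],[0,0,-8,0],[0,0,-9.5,0],[0,0,-10,0],[0,0,-10,0],[0,0,-10,0]],
])

```text
t: 21.58
eef_pos: [429.2, 375.0, 133.5]
tool_rot: [[0.98, 0.201, -0.0], [0.201, -0.98, -0.0], [-0.0, 0.0, -1.0]]
contact_force: [0.8, 0.2, -0.7]
finger_gap: 0.59
grasp_force: 62.4
```

Run:
```python
from h import *
go(588,154,130,-78.4)
i,W=cloud('side'); blobs(i,W,'blue',100,230); blobs(i,W,'white',80,200)
i,W=cloud('scene'); blobs(i,W,'blue',100,230); save('c6.png',i)
```

```text
t 21.58 at [429.2 375.  133.5] psi -78.4 grip 50.4 62 F [ 0.8  0.2 -0.7] q6 112 DELTA [11.11 24.84  0.35] yaw 0.0
blue [166. 127.] 55 med [416. 364. 192.] rect 416 370 16 32 5 z [183. 201.]
white [296. 138.] 1087 med [824. 260.  86.] rect 830 279 137 244 14 z [82. 89.]
white [168. 136.] 49 med [414. 358. 167.] rect 414 359 13 22 51 z [159. 176.]
white [268. 206.] 91 med [509. -13.  83.] rect 523 -12 47 97 70 z [80. 86.]
blue [119. 120.] 22 med [ 680. -588.  104.] rect 682 -593 71 20 81 z [101. 108.]
blue [107. 131.] 48 med [ 751. -576.  103.] rect 744 -592 57 104 18 z [100. 108.]
blue [365. 202.] 38 med [440. 378. 197.] rect 439 375 14 26 3 z [180. 202.]
```

Request:
apply_moves([
  [[0.3,0.6,0,0],[1,2.2,0,0],[2.3,5.2,0,0],[3.7,8.2,0,0],[5.1,11.4,0,0],[6.5,14.6,0,0],[7.9,17.8,0,0],[9.3,20.8,0,0],[10.4,23.2,0,0],[11.1,24.8,0,0]],
])

```text
t: 22.52
eef_pos: [589.1, 151.2, 132.6]
tool_rot: [[0.98, 0.199, -0.001], [0.199, -0.98, -0.001], [-0.001, 0.001, -1.0]]
contact_force: [0.3, 0.1, -1.3]
finger_gap: 0.588
grasp_force: 62.5
```

Request:
apply_moves([
  [[0,0,0,0],[0,0,0,0],[0,0,0,0],[0,0,0,0],[0,0,0,0],[0,0,0,0],[0,0,0,0],[0,0,0,0],[0,0,0,0],[0,0,0,0]],
])

```text
t: 23.35
eef_pos: [588.0, 154.6, 133.7]
tool_rot: [[0.98, 0.201, 0.0], [0.201, -0.98, -0.0], [0.0, 0.0, -1.0]]
contact_force: [0.3, -0.0, -0.3]
finger_gap: 0.585
grasp_force: 62.5
```

Run:
```python
from h import *
go(588,154,34,-78.4)
i,W=cloud('side'); blobs(i,W,'blue',150,230,20);blobs(i,W,'white',95,130);save('s7.png',i)
i,W=cloud('scene'); blobs(i,W,'blue',150,230,20); blobs(i,W,'white',95,130)
```

```text
t 23.35 at [588.  154.6 133.7] psi -78.4 grip 50.0 63 F [ 0.3 -0.  -0.3] q6 86 DELTA [-0.01  0.06  9.97] yaw 0.0
blue [253. 140.] 83 med [575. 146. 194.] rect 578 155 42 20 84 z [181. 200.]
white [256. 167.] 35 med [573. 132. 118.] rect 573 132 7 14 56 z [103. 129.]
blue [279. 196.] 28 med [598. 158. 198.] rect 600 154 10 26 3 z [183. 205.]
```

View pics/s7.png

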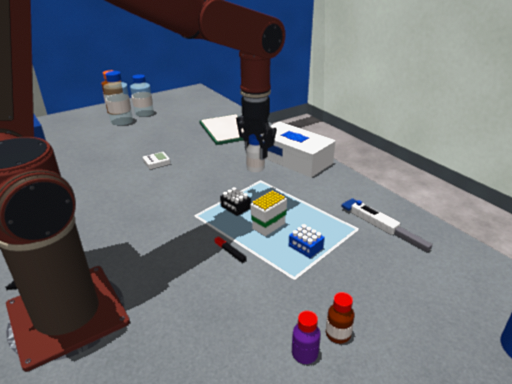

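The white bottle (255,158) hangs upright. Lower it and let go.

Request:
apply_moves([
  [[0,0,0.3,0],[0,0,1.5,0],[0,0,3,0],[0,0,5,0],[0,0,6.8,0],[0,0,8,0],[0,0,9,0],[0,0,9.5,0],[0,0,9.7,0],[0,0,9.8,0]],
])

```text
t: 24.28
eef_pos: [588.4, 154.5, 35.9]
tool_rot: [[0.98, 0.201, 0.001], [0.201, -0.98, 0.0], [0.001, 0.0, -1.0]]
contact_force: [-0.6, 0.7, -1.6]
finger_gap: 0.586
grasp_force: 62.6
```

Request:
apply_moves([
  [[0,0,0.1,0],[0,0,0.1,0],[0,0,0.1,0],[0,0,0.1,0],[0,0,0.1,0],[0,0,0.1,0],[0,0,0.1,0],[0,0,0.1,0],[0,0,0.1,0],[0,0,0.1,0]],
])

```text
t: 25.12
eef_pos: [588.8, 154.6, 35.6]
tool_rot: [[0.98, 0.201, 0.002], [0.201, -0.98, 0.0], [0.002, 0.0, -1.0]]
contact_force: [1.1, 0.3, 5.6]
finger_gap: 0.585
grasp_force: 63.0
```

Request:
apply_moves([
  [[0,0,0,0],[0,0,0,0],[0,0,0,0],[0,0,0,0],[0,0,0,0],[0,0,0,0],[0,0,0,0],[0,0,0,0],[0,0,0,0],[0,0,0,0]],
], hand=8.5)

```text
t: 25.95
eef_pos: [588.0, 154.5, 34.7]
tool_rot: [[0.98, 0.201, -0.0], [0.201, -0.98, 0.0], [-0.0, -0.0, -1.0]]
contact_force: [0.9, -0.6, -1.0]
finger_gap: 0.993
grasp_force: 0.0
```

Request:
apply_moves([
  [[0,0,-0.5,0],[0,0,-2,0],[0,0,-5,0],[0,0,-8,0],[0,0,-11,0],[0,0,-13,0],[0,0,-14.5,0],[0,0,-15,0],[0,0,-15,0],[0,0,-15,0]],
])

```text
t: 26.78
eef_pos: [587.7, 154.5, 184.1]
tool_rot: [[0.98, 0.201, -0.001], [0.201, -0.98, -0.0], [-0.001, -0.0, -1.0]]
contact_force: [0.2, -0.1, -0.5]
finger_gap: 0.998
grasp_force: 0.0
```

Run:
```python
from h import *
go(438,-365,180,-90)
for n in('wrist','side','scene'):
  i,W=cloud(n); print(n);blobs(i,W,'blue',80,110,20);blobs(i,W,'red',85,110,20)
```

```text
t 26.78 at [587.7 154.5 184.1] psi -78.4 grip 85.2 0 F [ 0.2 -0.1 -0.5] q6 86 DELTA [-25.11  47.87   0.42] yaw 11.6
wrist
blue [257. 197.] 1567 med [590. 154. 100.] rect 588 154 35 33 10 z [ 89. 101.]
side
blue [295. 136.] 141 med [828. 275.  88.] rect 829 277 49 88 14 z [86. 91.]
blue [255. 170.] 96 med [580. 144.  98.] rect 582 149 28 29 57 z [ 84. 103.]
red [342. 301.] 277 med [ 433. -369.   99.] rect 436 -365 34 32 47 z [ 86. 102.]
red [307. 321.] 309 med [ 349. -367.  100.] rect 351 -364 33 34 1 z [ 87. 102.]
scene
blue [112. 131.] 147 med [ 741. -566.   99.] rect 722 -594 93 97 74 z [ 81. 108.]
blue [280. 209.] 81 med [591. 155. 101.] rect 588 154 36 31 18 z [ 87. 108.]
blue [262. 285.] 452 med [831. 279.  89.] rect 831 278 58 89 14 z [84. 94.]
red [218. 102.] 42 med [ 356. -363.  102.] rect 355 -363 33 31 68 z [ 97. 109.]
red [203. 113.] 44 med [ 439. -364.  102.] rect 439 -364 32 34 12 z [ 97. 107.]
```

Request:
apply_moves([
  [[-0.5,1,0,0],[-2,3.8,0,0],[-3.8,7.2,0,0],[-5.6,10.8,0,0],[-7.5,14.4,0,0],[-9.4,18,0,0],[-11.3,21.6,0,0],[-13.2,25.2,0,0],[-15.1,28.8,0,0],[-17,32.4,0,0]],
])

```text
t: 27.77
eef_pos: [484.9, -199.1, 184.0]
tool_rot: [[0.98, 0.201, -0.001], [0.201, -0.98, 0.0], [-0.001, -0.0, -1.0]]
contact_force: [0.6, -0.3, -0.6]
finger_gap: 0.997
grasp_force: 0.0
```

Request:
apply_moves([
  [[-1.9,3.6,0,0],[-3.6,7,0,0],[-5.2,10,0,0],[-6.6,12.8,0,0],[-7.6,14.6,0,0],[-8.1,15.5,0,0],[-8.1,15.5,0,0],[-8.1,15.5,0,0],[-8.1,15.5,0,0],[-8.1,15.5,0,0]],
])

```text
t: 28.6
eef_pos: [438.9, -363.7, 184.5]
tool_rot: [[0.979, 0.203, -0.0], [0.203, -0.979, 0.001], [-0.0, -0.001, -1.0]]
contact_force: [0.5, 0.7, -0.3]
finger_gap: 0.999
grasp_force: 0.0
```

Run:
```python
from h import *
go(438,-365,33,-78.4)
i,W=cloud('wrist'); blobs(i,W,'red',95,106,100);save('w8.png',i)
```

```text
t 28.6 at [ 438.9 -363.7  184.5] psi -78.3 grip 85.3 0 F [ 0.5  0.7 -0.3] q6 31 DELTA [-0.12  0.12 15.15] yaw 0.1
red [257. 198.] 1474 med [ 441. -364.  100.] rect 440 -365 35 34 33 z [ 97. 101.]
red [235. 285.] 1110 med [ 357. -362.  100.] rect 355 -362 34 35 88 z [ 96. 101.]
```

View pics/w8.png

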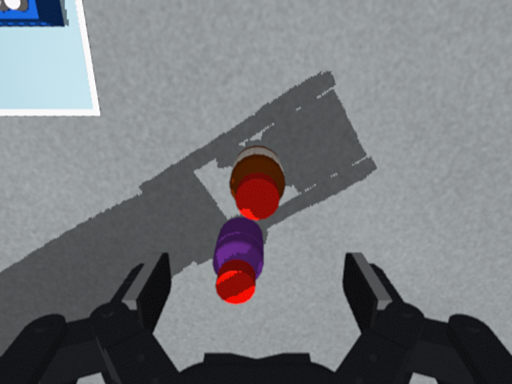

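The amber bottle's cap is at (257,198). The purple look-alike (236,285) lies behind it along the tool's x, out of the fingers' way.

Request:
apply_moves([
  [[0,0.1,0.5,0],[0,0.1,2,0],[0,0.1,4.5,0],[0,0.1,7,0],[0,0.1,9.5,0],[0,0.1,12,0],[0,0.1,13.7,0],[0,0.1,14.6,0],[0,0.1,15,0],[0,0.1,15,0]],
])

```text
t: 29.48
eef_pos: [438.6, -365.5, 34.0]
tool_rot: [[0.979, 0.202, -0.001], [0.202, -0.979, 0.001], [-0.001, -0.001, -1.0]]
contact_force: [-0.4, 0.4, -0.1]
finger_gap: 0.997
grasp_force: 0.0
```

Request:
apply_moves([
  [[0,0,0,0],[0,0,0,0],[0,0,0,0],[0,0,0,0],[0,0,0,0],[0,0,0,0],[0,0,0,0],[0,0,0,0],[0,0,0,0],[0,0,0,0]],
], hand=4)

```text
t: 30.32
eef_pos: [439.7, -367.2, 36.5]
tool_rot: [[0.98, 0.201, 0.002], [0.201, -0.98, -0.002], [0.002, 0.003, -1.0]]
contact_force: [0.5, 1.3, 6.0]
finger_gap: 0.583
grasp_force: 63.2
```

Request:
apply_moves([
  [[0,0,-0.3,0],[0,0,-1,0],[0,0,-2,0],[0,0,-4,0],[0,0,-6,0],[0,0,-8,0],[0,0,-9.5,0],[0,0,-10,0],[0,0,-10,0],[0,0,-10,0]],
])

```text
t: 31.15
eef_pos: [438.5, -366.0, 134.5]
tool_rot: [[0.98, 0.201, -0.0], [0.201, -0.98, 0.0], [-0.0, -0.0, -1.0]]
contact_force: [0.5, 0.4, -1.9]
finger_gap: 0.581
grasp_force: 62.7
```

Run:
```python
from h import *
go(640,-101,130,-78.4)
```

```text
t 31.15 at [ 438.5 -366.   134.5] psi -78.4 grip 49.6 63 F [ 0.5  0.4 -1.9] q6 31 DELTA [ 25.07 -21.91   0.45] yaw -0.0
```

Request:
apply_moves([
  [[0.6,-0.5,0,0],[2.2,-1.9,0,0],[5,-4.4,0,0],[8,-7,0,0],[11,-9.6,0,0],[14,-12.2,0,0],[17,-14.8,0,0],[20,-17.4,0,0],[22.8,-19.9,0,0],[24.5,-21.4,0,0]],
])

```text
t: 31.98
eef_pos: [636.6, -102.7, 132.8]
tool_rot: [[0.979, 0.203, -0.002], [0.203, -0.979, 0.002], [-0.001, -0.002, -1.0]]
contact_force: [-0.0, -0.9, -1.5]
finger_gap: 0.587
grasp_force: 62.7
```

Request:
apply_moves([
  [[0.6,-0.5,0,0],[0.6,-0.5,0,0],[0.6,-0.5,0,0],[0.6,-0.5,0,0],[0.6,-0.5,0,0],[0.6,-0.5,0,0],[0.6,-0.5,0,0],[0.6,-0.5,0,0],[0.6,-0.5,0,0],[0.6,-0.5,0,0]],
])

```text
t: 32.82
eef_pos: [640.5, -101.4, 134.8]
tool_rot: [[0.98, 0.201, 0.0], [0.201, -0.98, -0.0], [0.0, 0.0, -1.0]]
contact_force: [-1.2, -0.6, -2.1]
finger_gap: 0.59
grasp_force: 62.7
```

Run:
```python
from h import *
go(640,-101,36,-78.4)
i,W=cloud('side'); blobs(i,W,'red',150,230,20);save('s9.png',i)
i,W=cloud('scene'); blobs(i,W,'red',150,230,20)
```

```text
t 32.82 at [ 640.5 -101.4  134.8] psi -78.4 grip 50.4 63 F [-1.2 -0.6 -2.1] q6 62 DELTA [-0.04 -0.05  9.88] yaw -0.0
red [331. 172.] 127 med [ 629. -109.  193.] rect 631 -103 35 23 84 z [178. 200.]
```

Request:
apply_moves([
  [[0,0,0.3,0],[0,0,1.5,0],[0,0,3,0],[0,0,5,0],[0,0,6.8,0],[0,0,8,0],[0,0,9,0],[0,0,9.5,0],[0,0,9.7,0],[0,0,9.8,0]],
])

```text
t: 33.75
eef_pos: [640.9, -101.2, 36.9]
tool_rot: [[0.98, 0.201, 0.001], [0.201, -0.98, -0.0], [0.001, 0.0, -1.0]]
contact_force: [0.3, -0.2, -2.1]
finger_gap: 0.586
grasp_force: 62.8
```

Request:
apply_moves([
  [[0,0,0.1,0],[0,0,0.1,0],[0,0,0.1,0],[0,0,0.1,0],[0,0,0.1,0],[0,0,0.1,0],[0,0,0.1,0],[0,0,0.1,0],[0,0,0.1,0],[0,0,0.1,0]],
])

```text
t: 34.58
eef_pos: [641.2, -101.3, 36.5]
tool_rot: [[0.98, 0.201, 0.001], [0.201, -0.98, -0.0], [0.001, 0.001, -1.0]]
contact_force: [0.2, 1.4, 5.2]
finger_gap: 0.584
grasp_force: 63.5
```

Request:
apply_moves([
  [[0,0,0,0],[0,0,0,0],[0,0,0,0],[0,0,0,0],[0,0,0,0],[0,0,0,0],[0,0,0,0],[0,0,0,0],[0,0,0,0],[0,0,0,0]],
], hand=8.5)

```text
t: 35.42
eef_pos: [640.5, -101.2, 35.7]
tool_rot: [[0.98, 0.201, -0.0], [0.201, -0.98, -0.0], [-0.0, -0.0, -1.0]]
contact_force: [0.1, 0.2, 0.1]
finger_gap: 0.995
grasp_force: 0.0
```

Request:
apply_moves([
  [[0,0,-0.5,0],[0,0,-2,0],[0,0,-5,0],[0,0,-8,0],[0,0,-11,0],[0,0,-13,0],[0,0,-14.5,0],[0,0,-15,0],[0,0,-15,0],[0,0,-15,0]],
])

```text
t: 36.25
eef_pos: [640.4, -101.1, 185.8]
tool_rot: [[0.98, 0.201, 0.0], [0.201, -0.98, -0.0], [0.0, 0.0, -1.0]]
contact_force: [0.1, 0.2, -0.3]
finger_gap: 0.992
grasp_force: 0.0
```

Run:
```python
from h import *
go(640,-101,180,-78.4)
for n in('wrist','side'):
  i,W=cloud(n); print(n);blobs(i,W,'blue',80,110,20);blobs(i,W,'red',85,110,20);blobs(i,W,'yellow',60,120)
  if n=='side': save('s10.png',i)
i,W=cloud('scene');blobs(i,W,'white',15,30);blobs(i,W,'red',85,110,20)
```

```text
t 36.25 at [ 640.4 -101.1  185.8] psi -78.4 grip 84.7 0 F [ 0.1  0.2 -0.3] q6 62 DELTA [-0.03 -0.02  0.58] yaw -0.0
wrist
red [257. 197.] 1386 med [ 642. -101.  100.] rect 642 -101 34 35 87 z [ 99. 101.]
yellow [ 88. 249.] 49 med [561.  34.  90.] rect 560 34 6 10 62 z [86. 91.]
yellow [ 98. 249.] 58 med [563.  25.  90.] rect 561 26 11 10 13 z [84. 91.]
yellow [109. 249.] 58 med [565.  15.  90.] rect 562 17 8 13 69 z [83. 91.]
yellow [120. 249.] 58 med [567.   6.  90.] rect 565 7 8 12 73 z [84. 91.]
yellow [131. 249.] 55 med [569.  -4.  90.] rect 567 -4 8 10 55 z [84. 91.]
yellow [ 90. 259.] 46 med [551.  32.  90.] rect 550 33 7 10 64 z [86. 91.]
yellow [100. 259.] 58 med [553.  23.  90.] rect 551 25 7 14 65 z [83. 91.]
yellow [111. 259.] 53 med [555.  13.  90.] rect 553 14 7 12 80 z [84. 91.]
yellow [122. 259.] 54 med [557.   4.  90.] rect 556 4 8 9 54 z [84. 91.]
yellow [133. 259.] 54 med [559.  -6.  90.] rect 558 -6 8 10 57 z [83. 91.]
yellow [ 92. 268.] 46 med [542.  30.  90.] rect 541 30 6 12 65 z [85. 91.]
yellow [102. 268.] 57 med [543.  21.  90.] rect 540 22 8 14 48 z [83. 91.
[... 763 characters left out ...]
5. 136.] 136 med [827. 277.  88.] rect 828 276 51 83 15 z [86. 91.]
blue [255. 170.] 109 med [581. 146.  99.] rect 585 150 33 33 28 z [ 84. 102.]
red [329. 205.] 125 med [ 633. -109.   99.] rect 637 -107 31 31 0 z [ 86. 102.]
red [307. 321.] 311 med [ 348. -367.  100.] rect 351 -363 33 33 52 z [ 86. 102.]
yellow [268. 200.] 281 med [526.   6.  90.] rect 528 6 76 47 10 z [85. 93.]
white [157.  49.] 106 med [ 222. -897.   18.] rect 229 -904 179 77 27 z [15. 23.]
white [175. 205.] 64 med [ 788. -173.   28.] rect 788 -176 31 59 5 z [24. 30.]
white [393. 248.] 191 med [416. 522.  23.] rect 425 521 63 76 86 z [17. 29.]
white [356. 334.] 1595 med [742. 578.  18.] rect 760 602 178 149 79 z [15. 22.]
```

View pics/s10.png

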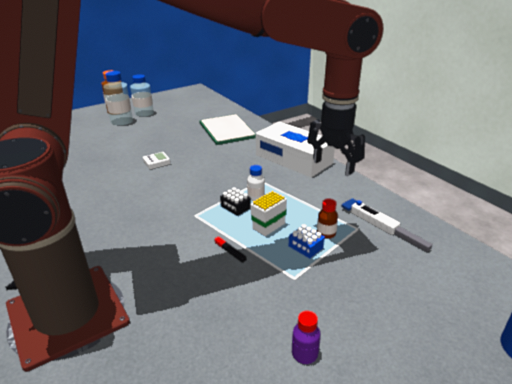

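The stack stands upright at (268,212), the white bottle behind the black rack at (256,182) and the amber behind the blue rack at (328,218). Every position measures within 3 mm of target, the arm is clear, and the timer, marker and pipette haven't moved.

```bash
python3 -c "
from workcell import sign_off
print(sign_off())"
```

```text
the job is handed in; nothing more can be done
None
```

The bench is set up and the job handed in at about 36 s of robot time; the stack and both bottles measured within about 3 mm of target, but the hand-in returned no verdict.

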